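# Latch the oil stone into its sprung holder

## Robot

A 7-joint arm with a two-finger parallel gripper is mounted at the origin on a cart in front of the work surface, level with it; the furniture and walls round the work are solid. World frame = base frame: x ahead of the robot, y to its left, z up, the work surface at z = 0. Lengths are in mm, angles in rad, forces in N, time in s.
With the tool pointing down it reaches from about 400 to 875 mm from the base axis. Payload 4.4 kg.
Tool frame: the origin (TCP) lies at the very end of the fingers, on their centre line; the grasp point (between the pads) lies 19 mm behind it; z points along the fingers, y is the line along which they close (so a half turn about z gives the same grasp; the last joint's range is limited). The gripper opens to 85 mm and grips with 20 to 120 N. Pads are 22 mm wide; open, the fingers measure 114 mm over their backs; the gripper's body (76 mm by 85 mm) begins 54 mm behind the grasp point. The pads swing forward as they close: fully open they stand 13 mm farther back than shut.
Start: joints at [1.163, 0.628, 0.038, 1.517, -0.027, 0.996, -0.02], TCP at [217.897, -612.404, 231.313] pointing down, gripper open.
Joint ranges: [-3.06, 3.06], [-0.37, 2.12], [-1.25, 1.32], [0.18, 2.47], [-1.1, 4.24], [0.23, 1.98], [-2.94, 2.94]. Speed limits (rad/s): [2.57, 2.57, 3.14, 3.14, 3.14, 3.14, 3.14].

## Interface

Orientations are given as [roll, pitch, yaw] about the fixed x, y, z axes, in that order (R = Rz(yaw) Ry(pitch) Rx(roll)).
In Python, from cell import read_state, get_image, camera_params, finish_job gives the robot as it stands.
- The arm moves only by the tool arm_command, never from a script. Its argument "deltas" is a list of rows, each an object of numbers: "dx", "dy", "dz": the shift along the world's x, y, z in m; "yaw": the turn about the world's z in degrees; "jaw": the opening, from 0 (shut) to 1 (fully open). A call has 1 to 20 rows; each row is the pose to reach, as a shift and turn from the pose commanded when the call began; what a row does not reach only later rows make up. A row lasts 1/10 s, in which the tool goes at most 50 mm and 8.59 degrees, less where a joint would pass 70% of its speed; a pose out of reach is approached as far as the arm can. A call with a gripper value outside its range is refused whole. The fingers move at their own pace and stop on an object; the grip force is fixed at half the most. Time passes only in rows, so rows that repeat a pose let the fingers close. It gives the time, the measured TCP pose, the force, the opening and the grip force at its end, in the units of the state.
- read_state(): the state, without advancing time (a new reading comes with each control period).
- get_image(name): name is "scene" or "side" or "wrist"; returns (picture, depth): 400x640x3 uint8, red, green, blue; 400x640 float32, mm along the optical axis (not along the pixel's ray), 0 where there is no reading.
- camera_params(name): a dict with "camera_matrix" (3x3 intrinsics, pixels), "extrinsics" (4x4, takes a point from camera to world coordinates). Camera axes: x right, y down, z forward; pixel columns grow to the right and rows downward; lengths in mm; the calibration is good to about 2 mm. The wrist camera is an equidistant fisheye: a pixel r from the principal point sees the ray r / f radians off the axis. A picture is of the moment at which its call begins: read the wrist's pose just before it. camera_params takes no time and is no camera call; for the wrist camera it gives the pose at the moment of the call.
- finish_job(): hands the job in; it is judged then, once.
The state is a dict: "clock": time; "qpos": joint angles; "qd": joint speeds; "tau": joint torques, N m; "eef_pos": TCP position; "tool_rot": TCP orientation; "force": force on the tool from outside, world axes, zero at the start; "torque": the same for the moment, N m; "width": finger opening in mm; "gripper_force": force on a finger pad.
Only numpy, scipy, OpenCV 4.12 (cv2) and the standard library are available. Lean on these libraries where they do the work, as an engineer would, in place of code of your own. Each camera call takes 0.05 s, during which the arm holds its last target. There are 200 camera calls.

## Task

The oil stone stands on its narrow long edge in the wooden drying rack. Take it out, lay it down flat on the cork mat and let go, then take it again across its width, set it flat on the raised sprung pad of the holder, and press it gently down and keep it down until both slow brass bolts have slid back fully over its ends, so that it stays latched when you let go. Leave the two vials and the round tin where they are.

Things in the scene. Friction and masses are not known exactly. Their poses are not given: they have to be found in the camera images.
- rack: Pale wooden drying rack, fixed, 115 x 70 x 20 mm: a trough along its x axis, 26 mm wide, its floor 6 mm and its two side walls (12 mm thick) 20 mm above the worktop, open at both ends. Origin: centre of its underside. The stone stands in it on its long edge, so that the upper 31 mm of it show.
- oil_stone: Dark grey sharpening stone, a plain block, 45 mm along its x axis, 125 mm along its y axis, 22 mm along its z axis; 0.24 to 0.48 kg. Origin: centre of one 45 x 125 mm face (z = 0; the other face is at z = +22 mm). In the rack its y axis runs along the rack and its x axis is vertical. Either wide face may be up in the end, and either end may point either way.
- stone_mid (a point): The centre of the oil stone's volume.
- mat: Cork mat, fixed on the worktop, 170 (its x) x 140 (its y) x 3 mm. Origin: centre of its underside. The stone standing on edge is tipped over on it by a light push near its top edge.
- holder: Stone holder, fixed: dark steel base plate 206 (its x) x 86 (its y) x 8 mm. The stone belongs in it with its length along the holder's x axis. At each end stands a blue bolt housing, 62 mm high, 50 mm wide, inner faces at x = +-64.5 mm (2 mm of play at each end of the stone). Origin: centre of its underside.
- holder_mouth (a point): Middle of the holder, 62 mm above the worktop, level with the tops of four aluminium side guides (12 mm long, centred at x = +-46 mm, inner faces at y = +-24.5, outer at +-32.5 mm: 2 mm of play each side). Guides and housings are bevelled outward over their top 7 mm. Between the guides (80 mm) the long sides are open down to the base plate: fingers can pass beside the stone.
- pad_top (a point): Centre of the top of the sprung pad (110 x 36 mm, cushioned black rubber face on aluminium) on which the stone is laid: 51 mm above the worktop when raised.
- pad (a joint): Pad pushed down, m: 0 raised, 0.037 at its stop; the rubber face then gives about 1 mm per 5 N over 15 N. The spring needs 7 N to start, 12.6 N at the stop (stone included); the bolts add a few N while the stone slides past. At the stop the stone's top is 36 mm above the worktop, 2 mm below the bolts' undersides. The stone must not be pressed on the pad with more than 60 N.
- bolt_a (a joint): Withdrawal of the brass spring bolt in the +x housing, m: 0 out, 0.009 in. Out, its nose stands 7.5 mm out of the housing over the stone's place; its upper side slopes, so the stone, pushed down, drives it back. Weak and damped: with the stone held below it, it takes about 2 s to come out fully; if let go early it jams part-way. A red knob on top (70 mm high) moves with it.
- bolt_b (a joint): The same for the bolt at the holder's -x end.
- bolt_a_nose (a point): Lower edge of the nose of the bolt at the +x end, 38 mm above the worktop.
- bolt_b_nose (a point): Lower edge of the nose of the bolt at the -x end.
- vial: Bystander: brown vial with black cap, 33 mm across, 63 mm high, loose. Origin: centre of its underside.
- tin: Bystander: round aluminium tin, 50 mm across, 25 mm high, loose. Origin: centre of its underside.
- green_vial: Bystander: green vial with black cap, 36 mm across, 71 mm high, loose. Origin: centre of its underside.
Things that resemble listed ones, but are neither listed nor needed, are in the scene too. Several things have the shape of the oil_stone; the one meant has the colours described above.

How it is judged (in metres and radians):
On the way, in this order (a step that is already met when the one before it is completed fails the run):
1. the stone lies flat and still on the cork mat, let go ((angle between oil_stone's own z axis and vertical below 0.1 rad or angle between oil_stone's own z axis and vertical above 3.04 rad) and contact force between oil_stone and mat above 0.5 N and contact force between oil_stone and the fingers below 0.1 N and linear speed of oil_stone below 0.02 m/s and horizontal distance between stone_mid and mat below 0.1 m), for 0.2 s.
2. the stone is pushed down on the pad, flat between the guides, and both bolts have closed over its ends (x of stone_mid in the frame of holder between -0.005 and 0.005 m and y of stone_mid in the frame of holder between -0.005 and 0.005 m and z of stone_mid in the frame of holder between 0.02 and 0.029 m and angle between the z axis of oil_stone and the z axis of holder, either way round below 0.06 rad and value of joint each of bolt_a, bolt_b below 0.0025 m), for 0.2 s.
At the end, for the whole second after the job is handed in: The stone lies flat (within 0.06 rad) and at rest on the pushed-down pad, its centre within 5 mm of the holder's middle along x and y and 20 to 29 mm above the holder's underside, held down by both bolts, each within 2.5 mm of fully out (all of step 2 and linear speed of oil_stone below 0.02 m/s and contact force between oil_stone and pad above 2 N); the robot touches nothing.
It fails at once if the stone is pressed on the pad with more than 60 N (contact force between oil_stone and pad above 60 N).
It fails at once if the brown vial is moved by more than 30 mm or tipped over (distance of vial from where it was at the start of the episode above 0.03 m or angle between vial's own z axis and vertical above 0.5 rad).
It fails at once if the tin is moved by more than 30 mm or tipped over (distance of tin from where it was at the start of the episode above 0.03 m or angle between tin's own z axis and vertical above 0.5 rad).
It fails at once if the green vial is moved by more than 30 mm or tipped over (distance of green_vial from where it was at the start of the episode above 0.03 m or angle between green_vial's own z axis and vertical above 0.5 rad).
It also fails if it takes over 64 s, if anything falls off the work surface, if the arm or the gripper's body presses on something with over 40 N, if the wrist force passes 120 N, or if a joint passes its speed limit or range.

## Working session

There is one attempt and no reset: what is moved stays moved. The work goes in short steps, Python scripts to look and compute and a tool call to move; the robot and the scene stay as the last step left them, time stands still between calls to the robot, and variables do not carry over. Pictures are saved under pics/ and viewed, at most 10 in all, crops included, and the job is handed in when it is done.

Besides the shell and the picture viewer there is one more tool, called after "Call:" as a command line: name --argument value ..., lists and objects as JSON in quotes. arm_command: Moves the arm, as the interface text tells. Its arguments: {"type":"object","properties":{"deltas":{"type":"array"}},"required":["deltas"]}

```bash
mkdir -p pics
cat > h.py <<'E'
import numpy as np, cv2
from cell import *
def snap(n,f):
    p,d=get_image(n); cv2.imwrite(f'pics/{f}.png',p[:,:,::-1]); np.save(f'pics/{f}.npy',d); return p,d
def world(n,d):
    c=camera_params(n);K=np.array(c['camera_matrix']);T=np.array(c['extrinsics'])
    v,u=np.mgrid[:400,:640]; P=np.stack([(u-K[0,2])/K[0,0]*d,(v-K[1,2])/K[1,1]*d,d],-1)
    return P@T[:3,:3].T+T[:3,3]
E
python3 - <<'E'
from h import *
np.set_printoptions(suppress=True,precision=1)
for n in('scene','side'):
    p,d=snap(n,n+'0'); np.save(f'pics/{n}W.npy',world(n,d)); c=camera_params(n); print(n,c['camera_matrix'],np.array(c['extrinsics']))
s=read_state();print(s['eef_pos'],s['tool_rot'],s['width'],s['clock'])
E
```

```text
scene [[502.6   0.  324.5]
 [  0.  502.6 199.3]
 [  0.    0.    1. ]] [[    0.8    -0.3     0.4  -107.1]
 [   -0.5    -0.5     0.7 -1146.2]
 [    0.     -0.8    -0.6   891.9]
 [    0.      0.      0.      1. ]]
side [[372.3   0.  314.8]
 [  0.  372.3 205.2]
 [  0.    0.    1. ]] [[ -1.   -0.    0.1 431.4]
 [ -0.1   0.7  -0.7 611.6]
 [ -0.   -0.7  -0.7 786.2]
 [  0.    0.    0.    1. ]]
[ 217.7 -611.9  230.5] [-3.1 -0.   0.3] 85.66432666277689 0.1
```

View pics/scene0.png

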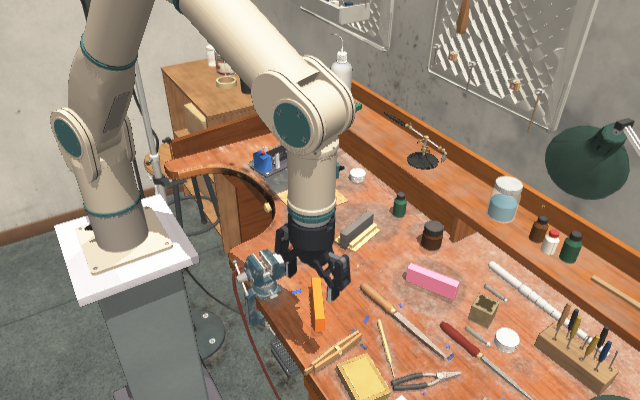

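View pics/side0.png

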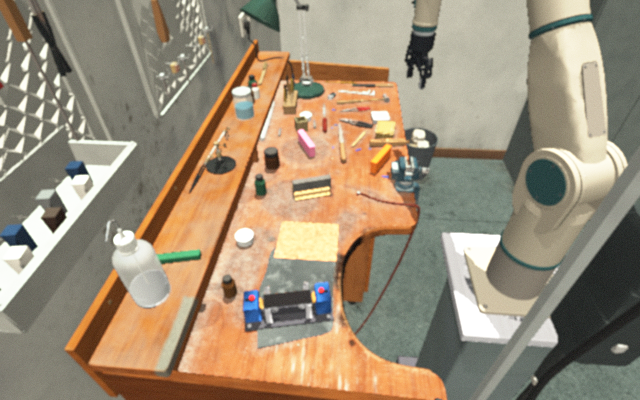

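Side view: holder near (288,305), mat (308,240), rack with stone (311,188), tin (244,238), brown vial (229,286), green vial (260,185). I'll rectify the views top-down.

Run:
```python
from h import *
np.set_printoptions(suppress=True,precision=1)
W=np.load('pics/sideW.npy')
for n,u,v in [('holder',288,305),('mat',308,240),('rack',311,188),('tin',244,238),('vial',229,286),('gv',260,185),('hA',251,305),('hB',321,295),('stonetop',311,184),('desk',290,215)]:
    print(n,np.median(W[v-1:v+2,u-1:u+2].reshape(-1,3),0))
p=cv2.imread('pics/side0.png')[165:335,215:350]
cv2.imwrite('pics/sc.png',cv2.resize(p,None,fx=3.5,fy=3.5,interpolation=cv2.INTER_CUBIC))
```

```text
holder [551.2 146.6  47.9]
mat [530.3 -97.1   0.7]
rack [ 541.8 -302.9   20.9]
tin [706.4 -70.7  22.9]
vial [698.5 104.6  44.8]
gv [ 700.8 -278.2   44.5]
hA [630.  161.9  60.9]
hB [475.5 122.1  60.2]
stonetop [ 541.8 -304.8   36.1]
desk [ 596.7 -198.4   -1.6]
```

View pics/sc.png

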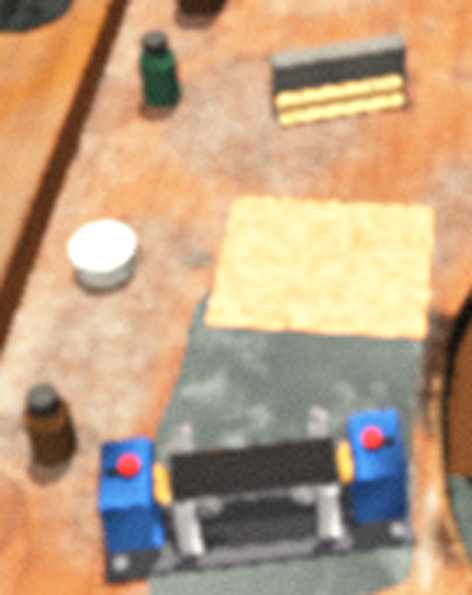

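The crop shows the rack with stone (340,80), mat (320,265), holder with red knobs at (128,465) and (372,437). Now fit poses from the depth clouds.

Run:
```python
from h import *
np.set_printoptions(suppress=True,precision=1)
def fit(W,m,name):
    q=W[m][:,:2].astype(np.float32)
    if len(q)<5: print(name,len(q));return
    print(name,len(q),cv2.minAreaRect(q), 'mean',W[m].mean(0), 'pct',np.percentile(W[m],[2,98],axis=0).ravel())
for cam in('side','scene'):
    W=np.load(f'pics/{cam}W.npy'); I=cv2.imread(f'pics/{cam}0.png').astype(int);x,y,z=np.moveaxis(W,-1,0)
    b,g,r=np.moveaxis(I,-1,0)
    print(cam)
    R=(x>450)&(x<640)&(y>-360)&(y<-250)
    fit(W,R&(z>30)&(z<60),'stone>30'); fit(W,R&(z>43)&(z<60),'stone top'); fit(W,R&(z>10)&(z<25)&(r>150),'rack')
    H=(x>420)&(x<680)&(y>60)&(y<220)
    fit(W,H&(z>56)&(z<75),'holder top')
    fit(W,H&(r>b+90)&(r>g+90)&(z>55)&(x>550),'knobA'); fit(W,H&(r>b+90)&(r>g+90)&(z>55)&(x<550),'knobB')
    fit(W,H&(b>r+60)&(z>50)&(x>550),'housA');fit(W,H&(b>r+60)&(z>50)&(x<550),'housB')
    fit(W,H&(z>44)&(z<56)&(abs(r-b)<30)&(r<90),'pad')
    M=(x>400)&(x<660)&(y>-200)&(y<50)&(abs(z)<12)&(r>200)&(g>140)
    fit(W,M,'mat')
    for n,cx,cy in(('tin',706,-71),('vial',698,105),('gv',701,-278)):
        fit(W,(np.hypot(x-cx,y-cy)<45)&(z>15)&(z<80),n)
```

```text
side
stone>30 337 ((542.62451171875, -313.22821044921875), (124.05830383300781, 27.28309440612793), 19.34553337097168) mean [ 542.4 -308.8   43.7] pct [ 485.4 -335.5   30.8  599.3 -286.8   51. ]
stone top 206 ((542.4856567382812, -313.41961669921875), (123.66950225830078, 27.013927459716797), 19.34553337097168) mean [ 542.8 -311.5   48.2] pct [ 485.5 -336.5   43.2  598.8 -287.4   51.2]
rack 178 ((541.4176635742188, -296.5757751464844), (120.86156463623047, 31.740039825439453), 11.351381301879883) mean [ 541.7 -294.7   16.4] pct [ 488.  -318.    10.7  596.2 -272.2   21.1]
holder top 641 ((554.140869140625, 131.5204620361328), (198.76551818847656, 66.19971466064453), 12.306111335754395) mean [555.8 133.   60.6] pct [457.5  90.6  56.5 652.  173.3  68.9]
knobA 24 ((634.2232055664062, 146.33985900878906), (9.318224906921387, 16.8089599609375), 63.91769027709961) mean [631.7 147.9  67.3] pct [626.6 140.5  61.2 638.3 152.6  69.8]
knobB 21 ((474.9413757324219, 112.44800567626953), (16.458484649658203, 8.059707641601562), 62.30528259277344) mean [476.1 114.3  67.1] pct [471.7 103.9  58.5 480.
[... 2440 characters left out ...]
.84251403808594), (110.67412567138672, 44.36135482788086), 6.589317798614502) mean [530.1 125.2  48.4] pct [497.8 106.6  44.3 561.8 144.9  53. ]
mat 604 ((537.74365234375, -111.65276336669922), (152.84312438964844, 266.84271240234375), 80.21925354003906) mean [ 562.1 -127.8   -1. ] pct [ 408.5 -192.3   -5.8  657.7  -31.6    4. ]
tin 136 ((706.36279296875, -86.80902862548828), (50.1862678527832, 47.8670654296875), 53.853782653808594) mean [704.1 -88.8  22.1] pct [ 682.5 -110.4   15.9  730.   -64.7   27. ]
vial 0
gv 226 ((701.12158203125, -299.0281982421875), (33.57828903198242, 35.190330505371094), 27.753738403320312) mean [ 697.6 -303.4   44.3] pct [ 685.3 -315.7   16.7  715.7 -285.5   71.6]
```

Call:
arm_command --deltas '[{"dx": 0.03, "dy": 0.03, "dz": 0}, {"dx": 0.065, "dy": 0.06, "dz": 0}, {"dx": 0.1, "dy": 0.09, "dz": 0}, {"dx": 0.13, "dy": 0.12, "dz": 0}, {"dx": 0.16, "dy": 0.15, "dz": 0}, {"dx": 0.195, "dy": 0.18, "dz": 0}, {"dx": 0.23, "dy": 0.21, "dz": 0}, {"dx": 0.26, "dy": 0.24, "dz": 0}, {"dx": 0.295, "dy": 0.27, "dz": 0}, {"dx": 0.324, "dy": 0.297, "dz": -0.02}, {"dx": 0.324, "dy": 0.297, "dz": -0.05}, {"dx": 0.324, "dy": 0.297, "dz": -0.05}, {"dx": 0.324, "dy": 0.297, "dz": -0.05}]'

```text
invalid input at $.deltas[0]: expected keys dx, dy, dz, yaw, jaw
```

Run:
```python
from h import *
np.set_printoptions(suppress=True,precision=3)
s=read_state();print(s['eef_pos'],s['tool_rot'],s['width'],s['clock'])
c=camera_params('wrist');print(c)
p,d=snap('wrist','w1'); np.savez('pics/w1.npz',K=c['camera_matrix'],T=c['extrinsics'],d=d)
```

```text
[ 217.702 -611.873  230.482] [-3.14  -0.     0.342] 85.66432666277689 0.1
{'camera_matrix': array([[309.707,   0.   , 319.768],
       [  0.   , 309.707, 196.506],
       [  0.   ,   0.   ,   1.   ]]), 'extrinsics': array([[   0.335,   -0.905,   -0.263,  284.201],
       [  -0.942,   -0.322,   -0.091, -586.671],
       [  -0.002,    0.279,   -0.96 ,  373.852],
       [   0.   ,    0.   ,    0.   ,    1.   ]])}
```

View pics/w1.png

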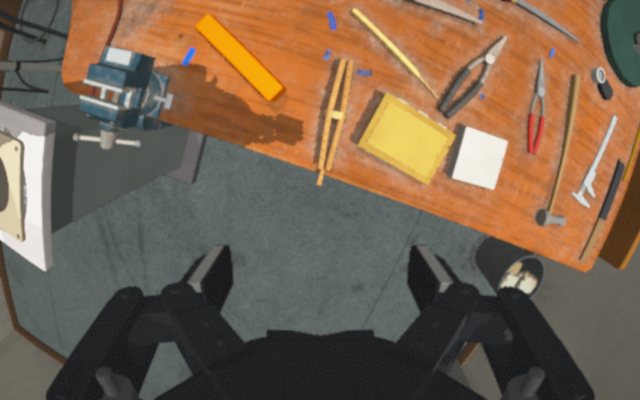

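The wrist view shows only the start area (fingers at the bottom; nothing relevant), since the move was refused: every key is required. Repeating with all of them.

Call:
arm_command --deltas '[{"dx": 0.03, "dy": 0.03, "dz": 0, "yaw": 0, "jaw": 1}, {"dx": 0.065, "dy": 0.06, "dz": 0, "yaw": 0, "jaw": 1}, {"dx": 0.1, "dy": 0.09, "dz": 0, "yaw": 0, "jaw": 1}, {"dx": 0.13, "dy": 0.12, "dz": 0, "yaw": 0, "jaw": 1}, {"dx": 0.16, "dy": 0.15, "dz": 0, "yaw": 0, "jaw": 1}, {"dx": 0.195, "dy": 0.18, "dz": 0, "yaw": 0, "jaw": 1}, {"dx": 0.23, "dy": 0.21, "dz": 0, "yaw": 0, "jaw": 1}, {"dx": 0.26, "dy": 0.24, "dz": 0, "yaw": 0, "jaw": 1}, {"dx": 0.295, "dy": 0.27, "dz": 0, "yaw": 0, "jaw": 1}, {"dx": 0.324, "dy": 0.297, "dz": -0.02, "yaw": 0, "jaw": 1}, {"dx": 0.324, "dy": 0.297, "dz": -0.05, "yaw": 0, "jaw": 1}, {"dx": 0.324, "dy": 0.297, "dz": -0.05, "yaw": 0, "jaw": 1}, {"dx": 0.324, "dy": 0.297, "dz": -0.05, "yaw": 0, "jaw": 1}]'

```text
clock: 1.45
eef_pos: [540.8, -316.3, 181.1]
tool_rot: [-3.141, 0.002, 0.341]
force: [0.7, 0.4, 0.6]
width: 85.3
gripper_force: 0.0
```

```bash
cat >> h.py <<'E'
def wristW(f):
    s=read_state(); c=camera_params('wrist'); p,d=snap('wrist',f)
    K=np.array(c['camera_matrix']);T=np.array(c['extrinsics'])
    v,u=np.mgrid[:400,:640]; a=(u-K[0,2])/K[0,0]; b=(v-K[1,2])/K[1,1]; r=np.hypot(a,b)+1e-9
    t=np.tan(r)/r; P=np.stack([a*t*d,b*t*d,d],-1); W=P@T[:3,:3].T+T[:3,3]
    np.save(f'pics/{f}W.npy',W); return s,p,W
def fit(W,m,name):
    q=W[m][:,:2].astype(np.float32)
    if len(q)<5: print(name,len(q));return
    c,sz,an=cv2.minAreaRect(q)
    print(name,len(q),'rect',np.round(c,1),np.round(sz,1),round(an,1),'mean',np.round(W[m].mean(0),1),'pct',np.round(np.percentile(W[m],[2,98],axis=0),1).tolist())
E
python3 - <<'E'
from h import *
s,p,W=wristW('w2'); print(s['eef_pos'],s['tool_rot'],s['clock'])
x,y,z=np.moveaxis(W,-1,0); R=(abs(x-541)<110)&(abs(y+315)<70)
fit(W,R&(z>40)&(z<60),'stone'); fit(W,R&(z>15)&(z<26),'rack')
E
```

```text
[ 540.78272428 -316.27980555  181.09098079] [-3.14108925e+00  2.00978268e-03  3.40520151e-01] 1.45
stone 3111 rect [ 541.  -313.3] [124.6  21.8] 18.6 mean [ 544.  -312.3   51.7] pct [[484.9, -337.1, 49.9], [598.1, -288.5, 53.2]]
rack 2653 rect [ 545.1 -312.5] [114.9  50.3] 18.4 mean [ 547.2 -311.4   20.6] pct [[491.0, -347.3, 18.5], [600.6, -275.7, 22.2]]
```

View pics/w2.png

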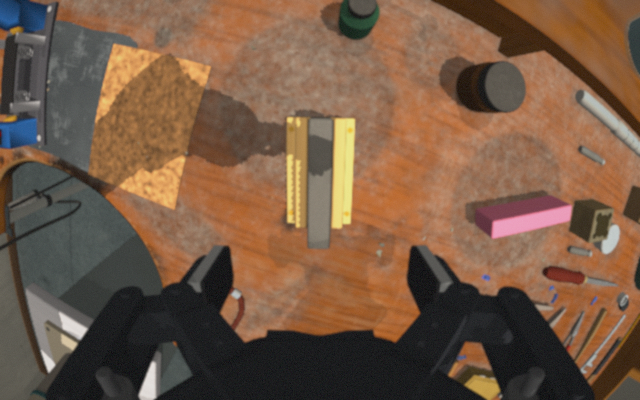

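Stone at (320,180) in the rack trough, fingers at (215,265)/(430,265); mat corners at (112,44), (210,66), (178,208), (90,170). Fit: stone (541,−313), yaw 18.6°. Descend and grip.

Call:
arm_command --deltas '[{"dx": 0, "dy": 0.003, "dz": -0.03, "yaw": -1, "jaw": 1}, {"dx": 0, "dy": 0.003, "dz": -0.07, "yaw": -1, "jaw": 1}, {"dx": 0, "dy": 0.003, "dz": -0.11, "yaw": -1, "jaw": 1}, {"dx": 0, "dy": 0.003, "dz": -0.14, "yaw": -1, "jaw": 1}, {"dx": 0, "dy": 0.003, "dz": -0.154, "yaw": -1, "jaw": 1}, {"dx": 0, "dy": 0.003, "dz": -0.154, "yaw": -1, "jaw": 1}, {"dx": 0, "dy": 0.003, "dz": -0.154, "yaw": -1, "jaw": 0}, {"dx": 0, "dy": 0.003, "dz": -0.154, "yaw": -1, "jaw": 0}, {"dx": 0, "dy": 0.003, "dz": -0.154, "yaw": -1, "jaw": 0}, {"dx": 0, "dy": 0.003, "dz": -0.154, "yaw": -1, "jaw": 0}, {"dx": 0, "dy": 0.003, "dz": -0.154, "yaw": -1, "jaw": 0}, {"dx": 0, "dy": 0.003, "dz": -0.154, "yaw": -1, "jaw": 0}, {"dx": 0, "dy": 0.003, "dz": -0.154, "yaw": -1, "jaw": 0}, {"dx": 0, "dy": 0.003, "dz": -0.154, "yaw": -1, "jaw": 0}]'

```text
clock: 2.9
eef_pos: [542.8, -313.2, 28.6]
tool_rot: [3.139, -0.002, 0.324]
force: [-0.5, -1.5, 5.9]
width: 20.9
gripper_force: 58.9
```

Run:
```python
import numpy as np
W=np.load('pics/w2W.npy')
for u,v in((112,44),(210,66),(178,208),(92,172),(150,120)): print(np.round(W[v,u],1))
```

```text
[615.5 -23.3   3. ]
[ 616.  -164.2    3.1]
[ 449.1 -168.5    1.5]
[452.1 -33.2   4.3]
[ 540.2 -109.6    3.8]
```

Call:
arm_command --deltas '[{"dx": 0, "dy": 0, "dz": 0.01, "yaw": 0, "jaw": 0}, {"dx": 0, "dy": 0, "dz": 0.03, "yaw": 0, "jaw": 0}, {"dx": 0, "dy": 0, "dz": 0.06, "yaw": 0, "jaw": 0}, {"dx": -0.001, "dy": 0.02, "dz": 0.06, "yaw": -1, "jaw": 0}, {"dx": -0.003, "dy": 0.055, "dz": 0.06, "yaw": -2, "jaw": 0}, {"dx": -0.005, "dy": 0.09, "dz": 0.06, "yaw": -3, "jaw": 0}, {"dx": -0.007, "dy": 0.125, "dz": 0.06, "yaw": -4, "jaw": 0}, {"dx": -0.009, "dy": 0.16, "dz": 0.06, "yaw": -5, "jaw": 0}, {"dx": -0.011, "dy": 0.195, "dz": 0.06, "yaw": -6, "jaw": 0}, {"dx": -0.012, "dy": 0.215, "dz": 0.05, "yaw": -6.2, "jaw": 0}, {"dx": -0.012, "dy": 0.217, "dz": 0.03, "yaw": -6.2, "jaw": 0}, {"dx": -0.012, "dy": 0.217, "dz": 0.015, "yaw": -6.2, "jaw": 0}, {"dx": -0.012, "dy": 0.217, "dz": 0.015, "yaw": -6.2, "jaw": 0}, {"dx": -0.012, "dy": 0.217, "dz": 0.015, "yaw": -6.2, "jaw": 0}]'

```text
clock: 4.3
eef_pos: [529.4, -95.3, 42.3]
tool_rot: [-3.141, 0.001, 0.216]
force: [1.0, 0.3, -4.7]
width: 20.5
gripper_force: 59.9
```

Run:
```python
from h import *
p,d=get_image('side'); W=world('side',d); x,y,z=np.moveaxis(W,-1,0)
cv2.imwrite('pics/s3.png',cv2.resize(p[150:270,230:370,::-1],None,fx=4,fy=4))
g=p.astype(int); m=(abs(x-531)<75)&(abs(y+96)<45)&(z>8)&(z<62)
fit(W,m&(z<40),'low')
```

```text
low 213 rect [525.8 -84.8] [125.2   8.4] 13.0 mean [526.2 -85.6  29.3] pct [[468.2, -99.4, 18.1], [584.5, -72.3, 39.5]]
```

View pics/s3.png

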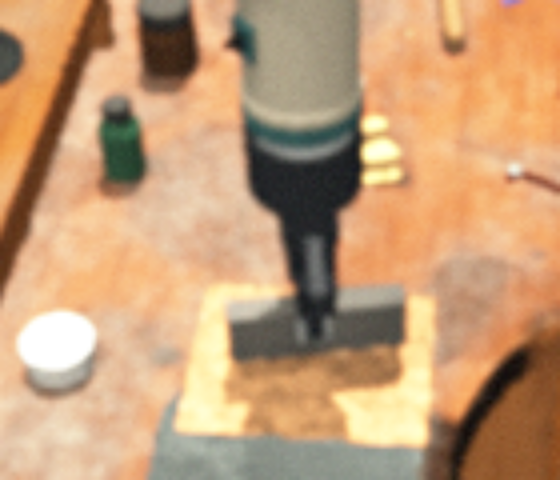

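The stone is held level above the mat (pixel ~(315,325)). Lower it slowly.

Call:
arm_command --deltas '[{"dx": 0, "dy": 0, "dz": -0.006, "yaw": 0, "jaw": 0}, {"dx": 0, "dy": 0, "dz": -0.011, "yaw": 0, "jaw": 0}, {"dx": 0, "dy": 0, "dz": -0.014, "yaw": 0, "jaw": 0}, {"dx": 0, "dy": 0, "dz": -0.016, "yaw": 0, "jaw": 0}, {"dx": 0, "dy": 0, "dz": -0.0165, "yaw": 0, "jaw": 0}, {"dx": 0, "dy": 0, "dz": -0.017, "yaw": 0, "jaw": 0}, {"dx": 0, "dy": 0, "dz": -0.017, "yaw": 0, "jaw": 0}, {"dx": 0, "dy": 0, "dz": -0.017, "yaw": 0, "jaw": 0}]'

```text
clock: 5.15
eef_pos: [529.7, -95.5, 25.6]
tool_rot: [-3.142, 0.0, 0.216]
force: [-2.5, 0.5, 0.3]
width: 20.7
gripper_force: 60.5
```

Call:
arm_command --deltas '[{"dx": 0, "dy": 0, "dz": 0, "yaw": 0, "jaw": 1}, {"dx": 0, "dy": 0, "dz": 0, "yaw": 0, "jaw": 1}, {"dx": 0, "dy": 0, "dz": 0, "yaw": 0, "jaw": 1}, {"dx": 0, "dy": 0, "dz": 0, "yaw": 0, "jaw": 1}, {"dx": 0, "dy": 0, "dz": 0, "yaw": 0, "jaw": 1}, {"dx": 0, "dy": 0, "dz": 0.01, "yaw": 0, "jaw": 1}, {"dx": 0, "dy": 0, "dz": 0.04, "yaw": 0, "jaw": 1}, {"dx": 0, "dy": 0, "dz": 0.07, "yaw": 0, "jaw": 1}, {"dx": 0.005, "dy": -0.023, "dz": 0.07, "yaw": 0, "jaw": 0}, {"dx": 0.01, "dy": -0.047, "dz": 0.07, "yaw": 0, "jaw": 0}, {"dx": 0.01, "dy": -0.047, "dz": 0.07, "yaw": 0, "jaw": 0}, {"dx": 0.01, "dy": -0.047, "dz": 0.07, "yaw": 0, "jaw": 0}, {"dx": 0.01, "dy": -0.047, "dz": 0.07, "yaw": 0, "jaw": 0}, {"dx": 0.01, "dy": -0.047, "dz": 0.07, "yaw": 0, "jaw": 0}, {"dx": 0.01, "dy": -0.047, "dz": 0.05, "yaw": 0, "jaw": 0}, {"dx": 0.01, "dy": -0.047, "dz": 0.025, "yaw": 0, "jaw": 0}, {"dx": 0.01, "dy": -0.047, "dz": 0.012, "yaw": 0, "jaw": 0}, {"dx": 0.01, "dy": -0.047, "dz": 0.012, "yaw": 0, "jaw": 0}]'

```text
clock: 6.95
eef_pos: [538.4, -141.4, 35.6]
tool_rot: [-3.14, 0.004, 0.217]
force: [-1.3, -0.1, 0.3]
width: -0.2
gripper_force: 0.0
```

Run:
```python
from h import *
p,d=get_image('side'); W=world('side',d); x,y,z=np.moveaxis(W,-1,0)
n=np.array([-.215,.977]); q=(W[...,:2]-[529.5,-95.5])@n
m=(abs(x-530)<75)&(abs(y+96)<60)&(z<60)
fit(W,m&(z>42)&(q>-14)&(q<40),'top'); fit(W,m&(z>8)&(z<35)&(q>-14),'low')
```

```text
top 285 rect [528.8 -95.9] [123.7  26.3] 12.7 mean [529.3 -93.3  45.9] pct [[471.2, -113.4, 42.4], [586.5, -73.1, 48.8]]
low 297 rect [527.7 -85.2] [122.4   6.9] 12.2 mean [527.3 -85.4  21.7] pct [[470.6, -98.5, 8.5], [584.9, -72.8, 34.4]]
```

Call:
arm_command --deltas '[{"dx": -0.001, "dy": 0.005, "dz": 0, "yaw": 0, "jaw": 0}, {"dx": -0.002, "dy": 0.01, "dz": 0, "yaw": 0, "jaw": 0}, {"dx": -0.003, "dy": 0.014, "dz": 0, "yaw": 0, "jaw": 0}, {"dx": -0.004, "dy": 0.018, "dz": 0, "yaw": 0, "jaw": 0}, {"dx": -0.005, "dy": 0.022, "dz": 0, "yaw": 0, "jaw": 0}, {"dx": -0.006, "dy": 0.026, "dz": 0, "yaw": 0, "jaw": 0}, {"dx": -0.007, "dy": 0.03, "dz": 0, "yaw": 0, "jaw": 0}, {"dx": -0.0075, "dy": 0.034, "dz": 0, "yaw": 0, "jaw": 0}, {"dx": -0.0083, "dy": 0.038, "dz": 0, "yaw": 0, "jaw": 0}, {"dx": -0.0095, "dy": 0.043, "dz": 0, "yaw": 0, "jaw": 0}, {"dx": -0.0095, "dy": 0.043, "dz": 0, "yaw": 0, "jaw": 0}, {"dx": -0.0095, "dy": 0.043, "dz": 0, "yaw": 0, "jaw": 0}]'

```text
clock: 8.2
eef_pos: [530.2, -99.0, 37.2]
tool_rot: [-3.141, 0.0, 0.217]
force: [-0.3, 0.2, -0.2]
width: -0.0
gripper_force: 0.0
```

Run:
```python
from h import *
p,d=get_image('side'); W=world('side',d); x,y,z=np.moveaxis(W,-1,0)
n=np.array([-.215,.977]); q=(W[...,:2]-[529.5,-95.5])@n
m=(abs(x-520)<85)&(q>-12)&(q<90)
fit(W,m&(z>12)&(z<32),'flat'); fit(W,m&(z>36)&(z<60)&(q>14),'above')
```

```text
flat 670 rect [521.1 -60.5] [124.8  48. ] 11.4 mean [521.1 -57.6  22.2] pct [[461.9, -89.0, 13.1], [579.4, -30.1, 26.2]]
above 0
```

The stone tipped flat. Raise, open, and look with the wrist camera.

Call:
arm_command --deltas '[{"dx": 0, "dy": 0, "dz": 0.03, "yaw": 0, "jaw": 0}, {"dx": 0, "dy": 0, "dz": 0.06, "yaw": 0, "jaw": 0.5}, {"dx": -0.004, "dy": 0.018, "dz": 0.09, "yaw": 0, "jaw": 1}, {"dx": -0.009, "dy": 0.036, "dz": 0.113, "yaw": 0, "jaw": 1}, {"dx": -0.009, "dy": 0.036, "dz": 0.113, "yaw": 0, "jaw": 1}, {"dx": -0.009, "dy": 0.036, "dz": 0.113, "yaw": 0, "jaw": 1}, {"dx": -0.009, "dy": 0.036, "dz": 0.113, "yaw": 0, "jaw": 1}]'

```text
clock: 8.95
eef_pos: [520.9, -64.3, 149.4]
tool_rot: [3.141, 0.002, 0.215]
force: [0.4, 0.6, 0.2]
width: 84.5
gripper_force: 0.0
```

Run:
```python
from h import *
s,p,W=wristW('w4'); print(s['eef_pos'],s['tool_rot'],s['clock'],s['width'])
x,y,z=np.moveaxis(W,-1,0); R=(abs(x-521)<90)&(abs(y+63)<55)
fit(W,R&(z>18)&(z<34),'stone')
H=(x>440)&(x<670)&(y>60)&(y<220)
fit(W,H&(z>46)&(z<53),'pad'); fit(W,H&(z>56)&(z<66),'tops')
```

```text
[520.85681036 -64.34497914 149.44747299] [3.14134832e+00 1.50392732e-03 2.15053752e-01] 8.95 84.50263796859326
stone 6479 rect [519.9 -61.6] [123.6  45.3] 12.0 mean [523.5 -60.4  25.7] pct [[462.5, -88.7, 24.1], [578.9, -32.7, 27.2]]
pad 4275 rect [553.7 132.1] [199.7  66.8] 12.2 mean [554.7 129.4  51.2] pct [[480.3, 90.6, 46.7], [636.9, 159.1, 52.9]]
tops 3566 rect [553.1 131.7] [200.   65.8] 12.2 mean [555.4 129.4  61.7] pct [[457.4, 89.5, 56.5], [650.2, 171.9, 64.2]]
```

Call:
arm_command --deltas '[{"dx": -0.001, "dy": 0.0025, "dz": -0.04, "yaw": -0.3, "jaw": 1}, {"dx": -0.001, "dy": 0.0025, "dz": -0.08, "yaw": -0.3, "jaw": 1}, {"dx": -0.001, "dy": 0.0025, "dz": -0.12, "yaw": -0.3, "jaw": 1}, {"dx": -0.001, "dy": 0.0025, "dz": -0.137, "yaw": -0.3, "jaw": 1}, {"dx": -0.001, "dy": 0.0025, "dz": -0.143, "yaw": -0.3, "jaw": 1}, {"dx": -0.001, "dy": 0.0025, "dz": -0.143, "yaw": -0.3, "jaw": 1}, {"dx": -0.001, "dy": 0.0025, "dz": -0.143, "yaw": -0.3, "jaw": 0}, {"dx": -0.001, "dy": 0.0025, "dz": -0.143, "yaw": -0.3, "jaw": 0}, {"dx": -0.001, "dy": 0.0025, "dz": -0.143, "yaw": -0.3, "jaw": 0}, {"dx": -0.001, "dy": 0.0025, "dz": -0.143, "yaw": -0.3, "jaw": 0}, {"dx": -0.001, "dy": 0.0025, "dz": -0.143, "yaw": -0.3, "jaw": 0}, {"dx": -0.001, "dy": 0.0025, "dz": -0.143, "yaw": -0.3, "jaw": 0}]'

```text
clock: 10.2
eef_pos: [521.5, -61.5, 8.8]
tool_rot: [3.14, -0.003, 0.211]
force: [-0.9, -0.4, 6.3]
width: 43.6
gripper_force: 61.8
```

Call:
arm_command --deltas '[{"dx": 0, "dy": 0, "dz": 0.01, "yaw": 0, "jaw": 0}, {"dx": 0, "dy": 0, "dz": 0.04, "yaw": 0, "jaw": 0}, {"dx": 0, "dy": 0, "dz": 0.075, "yaw": 0, "jaw": 0}, {"dx": 0.001, "dy": 0.005, "dz": 0.095, "yaw": 0, "jaw": 0}, {"dx": 0.005, "dy": 0.03, "dz": 0.095, "yaw": 0, "jaw": 0}, {"dx": 0.01, "dy": 0.06, "dz": 0.095, "yaw": 0, "jaw": 0}, {"dx": 0.016, "dy": 0.095, "dz": 0.095, "yaw": 0, "jaw": 0}, {"dx": 0.022, "dy": 0.13, "dz": 0.095, "yaw": 0, "jaw": 0}, {"dx": 0.028, "dy": 0.16, "dz": 0.095, "yaw": 0, "jaw": 0}, {"dx": 0.032, "dy": 0.183, "dz": 0.095, "yaw": 0, "jaw": 0}, {"dx": 0.0335, "dy": 0.193, "dz": 0.095, "yaw": 0, "jaw": 0}, {"dx": 0.0335, "dy": 0.193, "dz": 0.095, "yaw": 0, "jaw": 0}, {"dx": 0.0335, "dy": 0.193, "dz": 0.095, "yaw": 0, "jaw": 0}, {"dx": 0.0335, "dy": 0.193, "dz": 0.095, "yaw": 0, "jaw": 0}]'

```text
clock: 11.6
eef_pos: [553.6, 129.7, 102.4]
tool_rot: [3.14, 0.001, 0.208]
force: [0.6, 0.6, -4.7]
width: 43.2
gripper_force: 62.7
```

Run:
```python
from h import *
s,p,W=wristW('w5'); print(s['eef_pos'],s['tool_rot'],s['clock'],s['width'],s['gripper_force'])
x,y,z=np.moveaxis(W,-1,0); C=s['eef_pos']; yaw=np.radians(12.2)
L=(x-C[0])*np.cos(yaw)+(y-C[1])*np.sin(yaw); Q=-(x-C[0])*np.sin(yaw)+(y-C[1])*np.cos(yaw)
for nm,m in (('stone far',(L>15)&(L<90)&(abs(Q)<30)&(z>95)&(z<135)),('stone back',(L<-15)&(L>-90)&(abs(Q)<30)&(z>95)&(z<135)),('tops far',(L>64)&(L<115)&(abs(Q)<40)&(z>57)&(z<65))):
    if m.sum()>5: print(nm,m.sum(),'L',np.percentile(L[m],[1,99]).round(1),'Q',np.percentile(Q[m],[1,99]).round(1),'z',np.percentile(z[m],[1,50,99]).round(1)); fit(W,m,nm)
pp,d=get_image('side'); W=world('side',d); x,y,z=np.moveaxis(W,-1,0)
L=(x-C[0])*np.cos(yaw)+(y-C[1])*np.sin(yaw); Q=-(x-C[0])*np.sin(yaw)+(y-C[1])*np.cos(yaw)
m=(abs(L)<80)&(abs(Q)<32)&(z>85)&(z<125)&(abs(L)>20); fit(W,m,'side stone'); print('L',np.percentile(L[m],[1,99]),'zend',[np.percentile(z[m&(abs(L-a)<20)],[2,98]).round(1) for a in(-45,45)])
cv2.imwrite('pics/s5.png',cv2.resize(pp[220:340,220:360,::-1],None,fx=3,fy=3))
cv2.imwrite('pics/w5v.png',np.vstack([p[:,:,::-1][:300,100:540],cv2.resize(pp[240:340,220:360,::-1],(440,290))]))
```

```text
[553.6146505  129.65910191 102.38430893] [3.14029016e+00 8.46470235e-04 2.08087596e-01] 11.6 43.17738551621192 62.73101806640625
stone far 11153 L [15.6 61.2] Q [-20.2  23.7] z [108.5 119.1 120.5]
stone far 11153 rect [590.6 139.5] [46.5 45.5] 12.1 mean [592.  139.8 118.8] pct [[567.7, 117.2, 115.7], [614.6, 162.1, 120.3]]
stone back 3269 L [-40.  -15.2] Q [-20.  24.] z [117.6 119.4 120.7]
stone back 3269 rect [525.5 125.6] [26.7 45.4] 12.2 mean [527.1 126.  119.3] pct [[513.2, 104.7, 117.9], [540.5, 147.3, 120.5]]
tops far 4488 L [65.6 99.5] Q [-21.5  27.4] z [57.5 62.6 64.3]
tops far 4488 rect [633.6 150. ] [35.5 50.5] 12.6 mean [633.9 149.9  62.4] pct [[615.2, 125.6, 57.9], [652.2, 174.4, 64.1]]
side stone 845 rect [553.4 129.9] [125.1  47.7] 12.4 mean [552.2 136.1 114.2] pct [[491.6, 102.1, 97.8], [612.0, 163.2, 119.2]]
L [-61.57660381  61.00390432] zend [array([ 97.8, 119.1]), array([ 98. , 119.2])]
```

View pics/w5v.png

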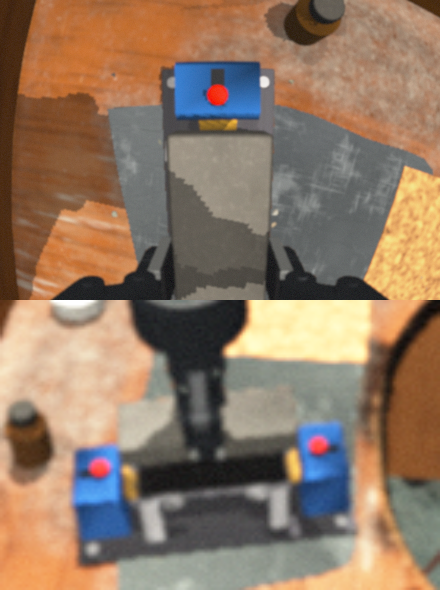

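The wrist half shows the stone (220,210) lined up with the far housing and the knob at (218,95); the side half shows the stone level above the holder. Both cameras agree on a correction of +1.1 mm along and +1.25 mm across.

Call:
arm_command --deltas '[{"dx": 0.0008, "dy": 0.0015, "dz": 0, "yaw": 0.2, "jaw": 0}, {"dx": 0.0008, "dy": 0.0015, "dz": -0.01, "yaw": 0.2, "jaw": 0}, {"dx": 0.0008, "dy": 0.0015, "dz": -0.02, "yaw": 0.2, "jaw": 0}, {"dx": 0.0008, "dy": 0.0015, "dz": -0.028, "yaw": 0.2, "jaw": 0}, {"dx": 0.0008, "dy": 0.0015, "dz": -0.034, "yaw": 0.2, "jaw": 0}, {"dx": 0.0008, "dy": 0.0015, "dz": -0.038, "yaw": 0.2, "jaw": 0}, {"dx": 0.0008, "dy": 0.0015, "dz": -0.041, "yaw": 0.2, "jaw": 0}, {"dx": 0.0008, "dy": 0.0015, "dz": -0.043, "yaw": 0.2, "jaw": 0}, {"dx": 0.0008, "dy": 0.0015, "dz": -0.043, "yaw": 0.2, "jaw": 0}, {"dx": 0.0008, "dy": 0.0015, "dz": -0.043, "yaw": 0.2, "jaw": 0}]'

```text
clock: 12.7
eef_pos: [555.0, 133.0, 59.4]
tool_rot: [3.141, -0.0, 0.214]
force: [0.6, -2.5, -5.7]
width: 43.5
gripper_force: 62.6
```

```bash
cat > m.py <<'E'
from h import *
for k in range(2):
    s,p,W=wristW('w6'); print(s['eef_pos'],s['tool_rot'][2],s['clock'],s['force'],s['width'])
    C=[554,131.5]; yaw=np.radians(12.3)
    for cam in('wrist','side'):
        if cam=='side': pp,d=get_image('side'); W=world('side',d)
        x,y,z=np.moveaxis(W,-1,0)
        L=(x-C[0])*np.cos(yaw)+(y-C[1])*np.sin(yaw); Q=-(x-C[0])*np.sin(yaw)+(y-C[1])*np.cos(yaw)
        zt=s['eef_pos'][2]+16.8
        lo,hi=(20,40) if cam=='wrist' else (20,40)
        m=(abs(L)>lo)&(abs(L)<hi)&(abs(Q)<32)&(abs(z-zt)<4)
        h=(abs(L)>70)&(abs(L)<105)&(abs(Q)<40)&(z>60)&(z<65)
        e=(abs(L)<64)&(abs(L)>30)&(abs(Q)<15)&(abs(z-zt)<4)
        print(cam,'stone Q',np.percentile(Q[m],[2,98]).round(1),Q[m].mean().round(2),'hous Q',np.percentile(Q[h],[2,98]).round(1),'stone L',np.percentile(L[e],[.5,99.5]).round(1),'hous L',np.percentile(L[h],[1,99]).round(1),'z',np.median(z[m]).round(1))
cv2.imwrite('pics/w6v.png',np.vstack([p[:,:,::-1][:300,100:540],cv2.resize(pp[240:340,220:360,::-1],(440,290))]))
E
python3 m.py
```

```text
[554.99811961 133.01875828  59.39758372] 0.21368725689841184 12.7 [ 0.55472767 -2.45455211 -5.73224396] 43.528896284084254
wrist stone Q [-18.3  24.5] 3.11 hous Q [-23.1  25. ] stone L [-38.7  62.6] hous L [70.4 98.6] z 76.2
side stone Q [-19.4  22.8] 3.42 hous Q [-24.9  24.1] stone L [-60.4  63.4] hous L [-96.3  98.4] z 73.9
[554.96328284 133.03155757  59.41578317] 0.2137712746402276 12.8 [ 1.09636004 -2.43200095 -5.74246635] 43.29495475809234
wrist stone Q [-18.3  24.5] 3.12 hous Q [-23.1  25. ] stone L [-38.7  62.6] hous L [70.4 98.6] z 76.3
side stone Q [-18.9  23.8] 3.0 hous Q [-25.4  23.7] stone L [-60.7  63.3] hous L [-97.1  98.3] z 74.0
```

View pics/w6v.png

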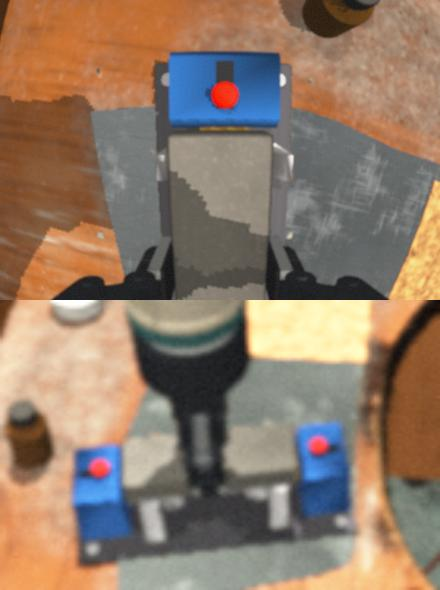

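The stone touches the left (+y) guide and leaves a gap on the right guide (285,165). It is about 2.2 mm too far +y, so shift.

Call:
arm_command --deltas '[{"dx": 0, "dy": 0, "dz": 0.004, "yaw": 0, "jaw": 0}, {"dx": 0.0002, "dy": -0.0022, "dz": 0.004, "yaw": 0, "jaw": 0}, {"dx": 0.0002, "dy": -0.0022, "dz": 0.002, "yaw": 0, "jaw": 0}, {"dx": 0.0002, "dy": -0.0022, "dz": 0, "yaw": 0, "jaw": 0}, {"dx": 0.0002, "dy": -0.0022, "dz": 0, "yaw": 0, "jaw": 0}]'

```text
clock: 13.4
eef_pos: [554.4, 131.7, 58.9]
tool_rot: [-3.141, 0.001, 0.215]
force: [-0.5, 0.1, -4.7]
width: 43.7
gripper_force: 62.8
```

```bash
python3 m.py
```

```text
[554.4039063  131.7361239   58.91543933] 0.21481904362401694 13.4 [-0.53103943  0.12570034 -4.65000563] 43.74000462446015
wrist stone Q [-19.4  23.4] 1.98 hous Q [-23.1  25.1] stone L [-39.5  61.8] hous L [70.2 98.7] z 75.8
side stone Q [-19.7  21.6] 2.1 hous Q [-24.7  24.4] stone L [-61.8  61. ] hous L [-96.8  98.5] z 73.6
[554.68798967 131.57169232  59.10573417] 0.21461620641958268 13.5 [ 0.24937878 -0.42538842 -3.69104938] 43.51649229706439
wrist stone Q [-19.7  23.2] 1.83 hous Q [-23.1  25. ] stone L [-39.3  62. ] hous L [70.3 98.7] z 76.0
side stone Q [-20.   22.4] 2.35 hous Q [-24.9  23.8] stone L [-61.  61.] hous L [-96.7  98.7] z 73.9
```

Call:
arm_command --deltas '[{"dx": 0.0008, "dy": -0.0008, "dz": 0, "yaw": 0, "jaw": 0}, {"dx": 0.0008, "dy": -0.0008, "dz": -0.001, "yaw": 0, "jaw": 0}, {"dx": 0.0008, "dy": -0.0008, "dz": -0.002, "yaw": 0, "jaw": 0}, {"dx": 0.0008, "dy": -0.0008, "dz": -0.003, "yaw": 0, "jaw": 0}, {"dx": 0.0008, "dy": -0.0008, "dz": -0.004, "yaw": 0, "jaw": 0}, {"dx": 0.0008, "dy": -0.0008, "dz": -0.006, "yaw": 0, "jaw": 0}, {"dx": 0.0008, "dy": -0.0008, "dz": -0.008, "yaw": 0, "jaw": 0}, {"dx": 0.0008, "dy": -0.0008, "dz": -0.01, "yaw": 0, "jaw": 0}, {"dx": 0.0008, "dy": -0.0008, "dz": -0.01, "yaw": 0, "jaw": 0}]'

```text
clock: 14.5
eef_pos: [555.8, 130.6, 49.6]
tool_rot: [-3.142, -0.0, 0.214]
force: [-2.9, -0.4, 3.7]
width: 43.4
gripper_force: 63.8
```

```bash
sed -i 's/range(2)/range(1)/' m.py; python3 m.py
```

```text
[555.77917808 130.57435891  49.64769241] 0.214336639868135 14.5 [-2.8643305  -0.37225496  3.72384215] 43.39612928467765
wrist stone Q [-20.9  22. ] 0.55 hous Q [-23.1  25. ] stone L [-38.6  62.8] hous L [70.3 98.7] z 66.5
side stone Q [-21.6  20.5] 0.3 hous Q [-24.8  24.7] stone L [-60.2  62.3] hous L [-96.2  98.5] z 64.2
```

Call:
arm_command --deltas '[{"dx": -0.0004, "dy": 0, "dz": -0.002, "yaw": 0, "jaw": 0}, {"dx": -0.0004, "dy": 0, "dz": -0.004, "yaw": 0, "jaw": 0}, {"dx": -0.0004, "dy": 0, "dz": -0.006, "yaw": 0, "jaw": 0}, {"dx": -0.0004, "dy": 0, "dz": -0.008, "yaw": 0, "jaw": 0}, {"dx": -0.0004, "dy": 0, "dz": -0.01, "yaw": 0, "jaw": 0}, {"dx": -0.0004, "dy": 0, "dz": -0.012, "yaw": 0, "jaw": 0}, {"dx": -0.0004, "dy": 0, "dz": -0.014, "yaw": 0, "jaw": 0}, {"dx": -0.0004, "dy": 0, "dz": -0.016, "yaw": 0, "jaw": 0}, {"dx": -0.0004, "dy": 0, "dz": -0.016, "yaw": 0, "jaw": 0}]'

```text
clock: 15.5
eef_pos: [555.7, 130.5, 33.2]
tool_rot: [3.141, -0.001, 0.214]
force: [0.7, -1.0, 3.6]
width: 43.3
gripper_force: 63.8
```

Call:
arm_command --deltas '[{"dx": 0, "dy": 0, "dz": -0.002, "yaw": 0, "jaw": 0}, {"dx": 0, "dy": 0, "dz": -0.004, "yaw": 0, "jaw": 0}, {"dx": 0, "dy": 0, "dz": -0.006, "yaw": 0, "jaw": 0}, {"dx": 0, "dy": 0, "dz": -0.008, "yaw": 0, "jaw": 0}, {"dx": 0, "dy": 0, "dz": -0.01, "yaw": 0, "jaw": 0}, {"dx": 0, "dy": 0, "dz": -0.012, "yaw": 0, "jaw": 0}, {"dx": 0, "dy": 0, "dz": -0.012, "yaw": 0, "jaw": 0}]'

```text
clock: 16.2
eef_pos: [555.8, 130.6, 21.4]
tool_rot: [3.141, -0.001, 0.214]
force: [0.3, -0.9, 5.7]
width: 43.5
gripper_force: 63.9
```

```bash
python3 m.py
```

```text
[555.7677142  130.56540748  21.44659948] 0.2142980585540475 16.2 [ 0.26119921 -0.86148115  5.74558057] 43.54840002197584
wrist stone Q [-20.9  22.1] 0.59 hous Q [-23.1  25. ] stone L [-38.5  62.7] hous L [70.2 98.7] z 38.3
side stone Q [-22.8  21.5] 0.11 hous Q [-24.6  24.1] stone L [-63.7  63.3] hous L [-97.4  98.7] z 36.1
```

Call:
arm_command --deltas '[{"dx": 0, "dy": 0, "dz": -0.0005, "yaw": 0, "jaw": 0}, {"dx": 0, "dy": 0, "dz": -0.001, "yaw": 0, "jaw": 0}, {"dx": 0, "dy": 0, "dz": -0.0015, "yaw": 0, "jaw": 0}, {"dx": 0, "dy": 0, "dz": -0.002, "yaw": 0, "jaw": 0}, {"dx": 0, "dy": 0, "dz": -0.002, "yaw": 0, "jaw": 0}]'

```text
clock: 16.8
eef_pos: [555.8, 130.5, 19.9]
tool_rot: [3.142, -0.001, 0.214]
force: [-1.4, -0.9, 8.0]
width: 43.6
gripper_force: 64.2
```

Call:
arm_command --deltas '[{"dx": 0, "dy": 0, "dz": -0.0005, "yaw": 0, "jaw": 0}, {"dx": 0, "dy": 0, "dz": -0.001, "yaw": 0, "jaw": 0}, {"dx": 0, "dy": 0, "dz": -0.0015, "yaw": 0, "jaw": 0}, {"dx": 0, "dy": 0, "dz": -0.0015, "yaw": 0, "jaw": 0}, {"dx": 0, "dy": 0, "dz": -0.0015, "yaw": 0, "jaw": 0}]'

```text
clock: 17.3
eef_pos: [555.8, 130.6, 19.0]
tool_rot: [-3.141, -0.001, 0.214]
force: [-1.8, -1.5, 14.3]
width: 43.7
gripper_force: 64.8
```

At the stop (about 19 N on the pad). Hold while the bolts close.

Call:
arm_command --deltas '[{"dx": 0, "dy": 0, "dz": -0.0003, "yaw": 0, "jaw": 0}, {"dx": 0, "dy": 0, "dz": -0.0003, "yaw": 0, "jaw": 0}, {"dx": 0, "dy": 0, "dz": -0.0003, "yaw": 0, "jaw": 0}, {"dx": 0, "dy": 0, "dz": -0.0003, "yaw": 0, "jaw": 0}, {"dx": 0, "dy": 0, "dz": -0.0003, "yaw": 0, "jaw": 0}, {"dx": 0, "dy": 0, "dz": -0.0003, "yaw": 0, "jaw": 0}, {"dx": 0, "dy": 0, "dz": -0.0003, "yaw": 0, "jaw": 0}, {"dx": 0, "dy": 0, "dz": -0.0003, "yaw": 0, "jaw": 0}, {"dx": 0, "dy": 0, "dz": -0.0003, "yaw": 0, "jaw": 0}, {"dx": 0, "dy": 0, "dz": -0.0003, "yaw": 0, "jaw": 0}, {"dx": 0, "dy": 0, "dz": -0.0003, "yaw": 0, "jaw": 0}, {"dx": 0, "dy": 0, "dz": -0.0003, "yaw": 0, "jaw": 0}, {"dx": 0, "dy": 0, "dz": -0.0003, "yaw": 0, "jaw": 0}, {"dx": 0, "dy": 0, "dz": -0.0003, "yaw": 0, "jaw": 0}, {"dx": 0, "dy": 0, "dz": -0.0003, "yaw": 0, "jaw": 0}, {"dx": 0, "dy": 0, "dz": -0.0003, "yaw": 0, "jaw": 0}, {"dx": 0, "dy": 0, "dz": -0.0003, "yaw": 0, "jaw": 0}, {"dx": 0, "dy": 0, "dz": -0.0003, "yaw": 0, "jaw": 0}, {"dx": 0, "dy": 0, "dz": -0.0003, "yaw": 0, "jaw": 0}, {"dx": 0, "dy": 0, "dz": -0.0003, "yaw": 0, "jaw": 0}]'

```text
clock: 19.3
eef_pos: [555.7, 130.6, 18.8]
tool_rot: [-3.141, -0.001, 0.214]
force: [-1.6, -1.3, 15.8]
width: 43.7
gripper_force: 64.8
```

Call:
arm_command --deltas '[{"dx": 0, "dy": 0, "dz": 0, "yaw": 0, "jaw": 0}, {"dx": 0, "dy": 0, "dz": 0, "yaw": 0, "jaw": 0}, {"dx": 0, "dy": 0, "dz": 0, "yaw": 0, "jaw": 0}, {"dx": 0, "dy": 0, "dz": 0, "yaw": 0, "jaw": 0}, {"dx": 0, "dy": 0, "dz": 0, "yaw": 0, "jaw": 0}, {"dx": 0, "dy": 0, "dz": 0, "yaw": 0, "jaw": 0}, {"dx": 0, "dy": 0, "dz": 0, "yaw": 0, "jaw": 0}, {"dx": 0, "dy": 0, "dz": 0, "yaw": 0, "jaw": 0}, {"dx": 0, "dy": 0, "dz": 0, "yaw": 0, "jaw": 0}, {"dx": 0, "dy": 0, "dz": 0, "yaw": 0, "jaw": 0}, {"dx": 0, "dy": 0, "dz": 0, "yaw": 0, "jaw": 0}, {"dx": 0, "dy": 0, "dz": 0, "yaw": 0, "jaw": 0}]'

```text
clock: 20.5
eef_pos: [555.8, 130.6, 18.8]
tool_rot: [-3.141, -0.001, 0.214]
force: [-3.5, -1.8, 15.2]
width: 43.5
gripper_force: 64.8
```

```bash
python3 m.py
python3 - <<'E'
import cv2
p=cv2.imread('pics/side0.png')[270:340,235:340]
q=get=None
from h import *
pp,d=get_image('side'); w=cv2.imread('pics/w6.png')[60:300,200:440]
a=cv2.resize(pp[270:340,235:340,::-1],None,fx=5,fy=5,interpolation=2); b=cv2.resize(w,(525,525))[:245]
cv2.imwrite('pics/v7.png',np.vstack([a,b]))
for nm,P in(('before',cv2.imread('pics/side0.png')[:,:,::-1]),('now',pp)):
    P=P.astype(int); m=(P[...,0]>P[...,1]+90)&(P[...,0]>P[...,2]+90); m[:280]=0;m[330:]=0; m[:,:235]=0;m[:,340:]=0
    v,u=np.nonzero(m); print(nm,[(round(u[k].mean(),2),round(v[k].mean(),2)) for k in(u<288,u>288)])
E
```

```text
[555.75314907 130.57665513  18.80622571] 0.21418836821408216 20.5 [-3.47356728 -1.78980551 15.24870179] 43.49925217182349
wrist stone Q [-20.9  22. ] 0.57 hous Q [-23.1  25. ] stone L [-38.6  60.7] hous L [70.2 98.8] z 35.8
side stone Q [-22.9  20.3] -0.26 hous Q [-24.7  24.2] stone L [-61.2  61.3] hous L [-97.2  98.7] z 33.6
before [(np.float64(251.12), np.float64(297.83)), (np.float64(321.0), np.float64(290.0))]
now [(np.float64(251.12), np.float64(297.83)), (np.float64(320.91), np.float64(289.91))]
```

View pics/v7.png

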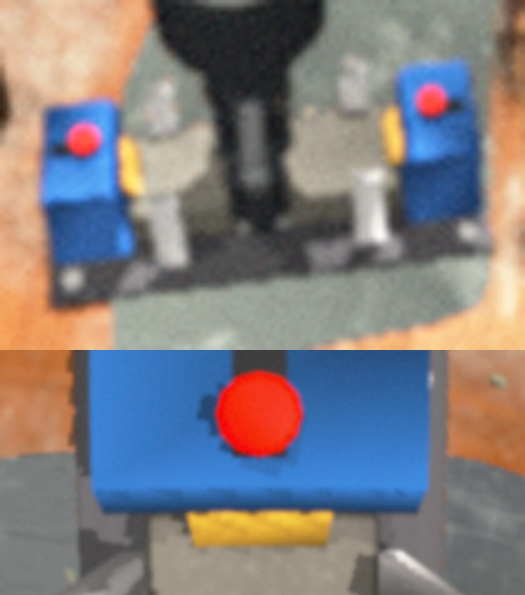

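Both brass noses ((130,165) and (393,135), and the close-up at (260,528)) lie over the stone ends and the knobs are back where they started. Let go and rise.

Call:
arm_command --deltas '[{"dx": 0, "dy": 0, "dz": 0.001, "yaw": 0, "jaw": 0}, {"dx": 0, "dy": 0, "dz": 0.001, "yaw": 0, "jaw": 0}, {"dx": 0, "dy": 0, "dz": 0.001, "yaw": 0, "jaw": 1}, {"dx": 0, "dy": 0, "dz": 0.001, "yaw": 0, "jaw": 1}, {"dx": 0, "dy": 0, "dz": 0.001, "yaw": 0, "jaw": 1}, {"dx": 0, "dy": 0, "dz": 0.001, "yaw": 0, "jaw": 1}, {"dx": 0, "dy": 0, "dz": 0.001, "yaw": 0, "jaw": 1}, {"dx": 0, "dy": 0, "dz": 0.001, "yaw": 0, "jaw": 1}, {"dx": 0, "dy": 0, "dz": 0.02, "yaw": 0, "jaw": 1}, {"dx": 0, "dy": 0, "dz": 0.05, "yaw": 0, "jaw": 1}, {"dx": 0, "dy": 0, "dz": 0.09, "yaw": 0, "jaw": 1}, {"dx": 0, "dy": 0, "dz": 0.13, "yaw": 0, "jaw": 1}, {"dx": 0, "dy": 0, "dz": 0.15, "yaw": 0, "jaw": 1}, {"dx": 0, "dy": 0, "dz": 0.15, "yaw": 0, "jaw": 1}, {"dx": 0, "dy": 0, "dz": 0.15, "yaw": 0, "jaw": 1}]'

```text
clock: 22.15
eef_pos: [555.1, 130.7, 167.4]
tool_rot: [-3.141, -0.0, 0.214]
force: [0.1, -0.3, -1.2]
width: 85.7
gripper_force: 0.0
```

Run:
```python
from h import *
s,p,W=wristW('w8'); print(s['eef_pos'],s['clock'],s['force'])
x,y,z=np.moveaxis(W,-1,0); yaw=np.radians(12.3)
L=(x-554)*np.cos(yaw)+(y-131.5)*np.sin(yaw); Q=-(x-554)*np.sin(yaw)+(y-131.5)*np.cos(yaw)
m=(abs(L)<54)&(abs(Q)<18)
for a in(-45,0,45):
    k=m&(abs(L-a)<8); print(a,np.median(z[k]))
fit(W,(abs(L)<70)&(abs(Q)<30)&(z>30)&(z<40),'stone'); fit(W,(abs(L)<110)&(abs(Q)<40)&(z>58)&(z<65),'tops')
pp,d=get_image('side');P=pp.astype(int); m=(P[...,0]>P[...,1]+90)&(P[...,0]>P[...,2]+90); m[:280]=0;m[330:]=0; m[:,:235]=0;m[:,340:]=0
v,u=np.nonzero(m); print([(u[k].mean(),v[k].mean()) for k in(u<288,u>288)])
```

```text
[555.06938585 130.66917422 167.44429455] 22.15 [ 0.09445591 -0.30164462 -1.18470753]
-45 38.969790015763294
0 38.79585852826929
45 38.83128003545863
stone 6111 rect [552.  131.1] [128.5  59.8] 12.2 mean [555.2 132.2  38.6] pct [[494.3, 101.3, 36.0], [610.6, 161.5, 39.9]]
tops 4431 rect [553.6 133. ] [198.2  64.8] 12.2 mean [570.7 136.4  62.4] pct [[458.4, 93.2, 58.6], [650.6, 173.4, 64.2]]
[(np.float64(251.12), np.float64(297.72)), (np.float64(321.0), np.float64(290.0))]
```

The stone is latched and level, its top about 38 mm up against the bolt undersides, and both knobs are fully out. Handing in.

```bash
python3 -c "
from cell import *
print(finish_job())"
```

```text
the job is handed in; nothing more can be done
None
```

The oil stone is latched flat in the holder under both bolts, the gripper is clear above it, and the job was handed in at about 22 s. The vials and tin were not touched by any move, though I took no final picture of them.

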